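# Seat the gel comb and hold a spring clip open over it

## Task

First push the blue comb of the gel cassette straight down until its rib lies flush on the plates. Then squeeze the orange-handled spring clip off the spare plate and hold it upright and gaping wide over the cassette, half-way along the comb: a jaw on either side, tips well below the plates' top edge, touching nothing, so that a colleague can square the comb before the clip bites. Finish while holding it squeezed open there; do not knock the cassette with it, and leave the rest of the bench alone.

Things in the scene. Friction and masses are not known exactly. Their poses are not given: they have to be found in the camera images.
- plate_edge (a point): Middle of the top edge of the gel cassette, 100 mm above the bench: two upright plates (clear glass, white ceramic), 100 mm wide, 82 tall, 3 thick, 4 mm apart, so 10 mm thick in all, held by their sides in the grey stand. y runs along the edge, x across the plates, z up.
- comb_top (a point): Middle of the top face of the blue comb's rib (rib 9 mm across the plates, 80 mm along the edge, 6 mm tall); axes as plate_edge. The comb slides down between the plates; once home its top is 6 mm above the plate edge.
- comb (a joint): How far the comb is down, in m: 0 = 14 mm above home, 0.014 = home, rib resting on the plates. It starts somewhere between 0 and 0.006. It slides with about 3.5 N of friction and stays where it is left.
- parking_edge (a point): Middle of the top edge of the spare white plate (100 mm wide, 3 thick) that the clip is parked on, 92 mm above the bench; y along the edge, x across it, z up. Two more spare plates of that height stand 60 and 80 mm from it to its +x.
- clip_grip (a point): Point midway between the clip's orange handles, 12 mm below their tops, 36 above the hinge pin. Parked upright, jaws biting the plate. x: squeezing and opening direction, y: along the pin, z up. Handles 25 mm wide (y); over their outsides 53 mm at the top at rest, sloping in downwards; squeezed to the stop, parallel and 25 mm. Takes 5 N at first, 9 N at the stop; harder does no harm.
- clip_mouth (a point): Point midway between the clip's jaw tips, 44 mm below the hinge pin, 80 below clip_grip; axes as clip_grip. Rubber pads at the tips 28 mm wide (y), 11 tall; throat from tips to pin 40 mm deep. Parked tips are 14 mm below the spare plate's edge.
- clip_jaw (a joint): Opening angle of one jaw, rad (the other jaw mirrors it): 0 = as parked, pads 3 mm apart; 0.20 = pads 18 mm apart; 0.28 = the stop, pads 24 mm apart. A spring shuts it.
- rack: Fixed white plate rack, 118 (x) x 88 (y) mm, origin under its middle on the bench; the clip's plate stands in its slot at x = -40 mm.
- stand: Fixed grey casting stand with the cassette; origin under its middle on the bench, axes as plate_edge. Foot 90 (x) x 134 (y) x 14 mm; side uprights 86 mm high, inner faces 43 mm and black cams up to 74 mm either side of the middle.
- clip: The spring clip, 60 to 110 g, 93 mm tall; origin on the hinge pin; axes as clip_grip.
- tip_box: Bystander: purple and clear box of pipette tips, 92 x 118 x 86 mm, origin under its middle.
- timer: Bystander: small white timer, 62 x 68 x 19 mm, origin under its middle.
- tube_15: Bystander: slim conical tube with a red cap lying on the bench, 122 mm long, 21 mm thick.

How it is judged:
By the outcome, as a careful person would: the job done as asked, in the order asked, and still so for the second after the job is handed in, while the arm keeps its last pose, push and grip.
It also fails if it takes over 45 s, if anything falls off the work surface, if the arm or the gripper's body presses on something with over 40 N, if the wrist force passes 120 N, or if a joint passes its speed limit or range.

## Robot

A 7-joint arm with a two-finger parallel gripper is mounted at the origin on a cart in front of the work surface, level with it; the furniture and walls round the work are solid. World frame = base frame: x ahead of the robot, y to its left, z up, the work surface at z = 0. Lengths are in m, angles in degrees, forces in N, time in s.
With the tool pointing down it reaches from about 0.425 to 0.875 m from the base axis. Payload 4.7 kg.
Tool frame: the origin (TCP) lies midway between the tips of the shut fingers; the grasp point (between the pads) lies 19 mm behind it; z points along the fingers, x is the direction in which the jaws open and shut, and the axes are right-handed (so a half turn about z gives the same grasp; the last joint's range is limited). The gripper opens to 87 mm and grips with 3 to 60 N. Pads are 19 mm wide; open, the fingers measure 117 mm over their backs; the gripper's body (75 mm by 190 mm) begins 51 mm behind the grasp point.
Start: joints at [-68.692, 18.392, -4.016, 83.108, 1.295, 78.541, -3.26], TCP at [0.228, 0.609, 0.223] pointing down, gripper open.
Joint ranges: [-163.93, 163.93], [-17.29, 119.83], [-79.2, 71.16], [3.27, 140.29], [-89.18, 269.18], [5.43, 117.66], [-154.24, 154.24]. Speed limits (degrees/s): [147.25, 147.25, 180, 180, 180, 180, 180].

## Interface

Orientations are given as [roll, pitch, yaw] about the fixed x, y, z axes, in that order (R = Rz(yaw) Ry(pitch) Rx(roll)).
In Python, from cell import env gives the robot as it stands.
- The arm moves only by the tool carry_out, never from a script. Its argument "plan" is a list of rows, each an object with "grip": the closure, from 0 (fully open) to 1 (shut); "dp": the shift along the tool's x, y, z in m, a list of three; "rotation": the turn, a rotation vector about the tool's x, y, z in degrees, a list of three. In form: [{"grip": grip, "dp": [dx, dy, dz], "rotation": [wx, wy, wz]}, ...]. A call has 1 to 8 rows; each row shifts and turns the pose as measured when the row begins, along the tool's axes as they then stand; what a row does not reach is not made up. A row lasts 1/12 s, in which the tool goes at most 41.7 mm and 7.16 degrees, less where a joint would pass 70% of its speed; a pose out of reach is approached as far as the arm can. A call is refused whole if a number of a shift passes 0.0417 or a number of a turn 7.16, either way. A call with a gripper value outside its range is refused whole. The fingers move at their own pace and stop on an object; "force" is the grip in N (left out, the last holds). Time passes only in rows, so rows that do not move let the fingers close. It gives the time, the measured TCP pose, the force and the opening at its end, in the units of the state.
- env.get_obs(): the state, without advancing time (a new reading comes with each control period).
- env.read_camera(name): name is "scene" or "side" or "wrist"; returns the picture (384x512x3 uint8, red, green, blue); there is no depth.
- env.camera_params(name): a dict with "fx", "fy", "cx", "cy" (pixels), "R" (3x3) and "t" (3): a world point X has camera coordinates R X + t. Camera axes: x right, y down, z forward; pixel columns grow to the right and rows downward; lengths in m; the calibration is good to about 2 mm. The wrist camera is an equidistant fisheye: a pixel r from the principal point sees the ray r / f radians off the axis. A picture is of the moment at which its call begins: read the wrist's pose just before it. camera_params takes no time and is no camera call; for the wrist camera it gives the pose at the moment of the call.
- env.sign_off(): hands the job in, once; it reports no verdict.
The state is a dict: "time_s": time; "qpos": joint angles; "joint_velocities": joint speeds; "effort": joint torques, N m; "tool_pos": TCP position; "tool_rot": TCP orientation; "force": force on the tool from outside, world axes, zero at the start; "wrist_torque": the same for the moment, N m; "grip_width": finger opening in m.
Only numpy, scipy, OpenCV 4.12 (cv2) and the standard library are available. Lean on these libraries where they do the work, as an engineer would, in place of code of your own. Each camera call takes 0.05 s, during which the arm holds its last target. There are 200 camera calls.

## Working session

There is one attempt and no reset: what is moved stays moved. The work goes in short steps, Python scripts to look and compute and a tool call to move; the robot and the scene stay as the last step left them, time stands still between calls to the robot, and variables do not carry over. Pictures are saved under pics/ and viewed, about 8 in all and at most 12, crops included, and the job is handed in when it is done.

Besides the shell and the picture viewer there is one more tool, called after ">>>" as a command line: name --argument value ..., lists and objects as JSON in quotes. carry_out: Moves the arm, as the interface text tells. Its arguments: {"type":"object","properties":{"plan":{"type":"array","items":{"type":"object","properties":{"grip":{"type":"number"},"dp":{"type":"array","items":{"type":"number"}},"rotation":{"type":"array","items":{"type":"number"}}}}},"force":{"type":"number"}},"required":["plan"]}

```bash
ls; mkdir -p pics; python3 - <<'E'
from cell import env
import cv2
o=env.get_obs(); print(o)
for n in("scene","side","wrist"):
    p=env.camera_params(n); print(n,p)
    cv2.imwrite(f"pics/{n}0.png",env.read_camera(n)[:,:,::-1])
E
```

```text
pics
{'time_s': 0.0, 'qpos': array([-68.69211955,  18.43811277,  -4.01177146,  83.17521502,
         1.29416951,  78.53960318,  -3.26035303]), 'joint_velocities': array([ 0.11585824,  0.09338217, -0.12938923,  0.06108973, -0.04385131,
       -0.02825303,  0.0228301 ]), 'effort': array([-3.51208701e-04, -4.91308272e+01, -4.03923551e-01, -3.12526667e+01,
       -6.38339692e-02,  4.37212118e-02,  1.76461681e-04]), 'tool_pos': array([0.22752395, 0.60829284, 0.22146897]), 'tool_rot': array([1.79993897e+02, 1.07751899e-01, 6.94977834e+01]), 'force': array([-0.76690017,  0.11918997, -0.20757631]), 'wrist_torque': array([-0.00680218,  0.00716628,  0.03733729]), 'grip_width': 0.08672238257408278}
scene {'fx': 432.89221538917064, 'fy': 432.89221538917064, 'cx': 251.26522583135204, 'cy': 185.79229234275303, 'R': array([[ 0.80081051, -0.5989007 , -0.00452565],
       [-0.33957199, -0.4478029 , -0.82714172],
       [ 0.49334916,  0.66392057, -0.56197517]]), 't': array([-0.46211472,  0.28926808,  0.8078663 ])}
side {'fx': 382.3876914366825, 'fy': 382.3876914366825, 'cx': 254.78486104484372, 'cy': 188.33710208137367, 'R': array([[-0.99264113, -0.1209586 , -0.00570997],
       [-0.06269274,  0.55368323, -0.83036408],
       [ 0.10360119, -0.82389556, -0.55719197]]), 't': array([0.58213378, 0.14248776, 0.90923478])}
wrist {'fx': 297.3186396354542, 'fy': 297.3186396354542, 'cx': 257.63162098948357, 'cy': 192.56790464957106, 'R': array([[ 0.34968401,  0.93686645, -0.00153114],
       [ 0.90466472, -0.33723904,  0.26048334],
       [ 0.24352174, -0.09247203, -0.96547713]]), 't': array([-0.64998309, -0.03523757,  0.38880894])}
```

View pics/scene0.png

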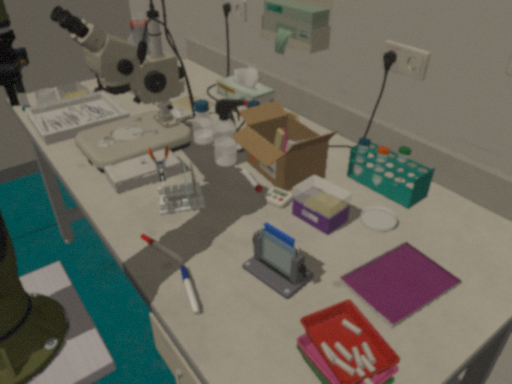

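View pics/side0.png

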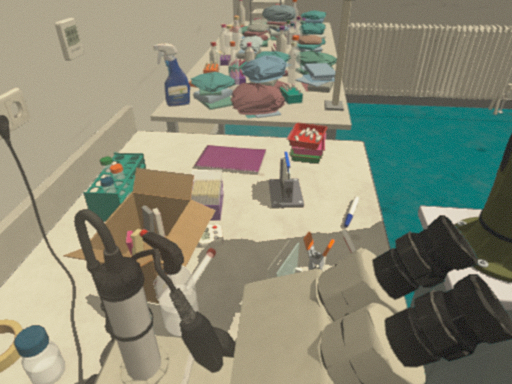

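The scene view shows the blue comb near (279,236) and the orange clip near (160,155). The side view shows the comb near (287,162) and the clip near (319,245), partly hidden by the microscope.

```bash
python3 - <<'E'
import cv2,numpy as np
a=cv2.imread("pics/scene0.png");b=cv2.imread("pics/side0.png");w=cv2.imread("pics/wrist0.png")
f=lambda im,x,y,W,H,s:cv2.resize(im[y:y+H,x:x+W],(W*s,H*s),interpolation=cv2.INTER_CUBIC)
top=np.hstack([f(a,225,210,100,75,4),f(a,120,138,100,75,4)])
bot=np.hstack([f(b,240,140,100,75,4),f(b,265,215,100,75,4)])
cv2.imwrite("pics/c1.png",np.vstack([top,bot]))
for n,im in(("scene",a),("side",b),("wrist",w)):
    h=cv2.cvtColor(im,cv2.COLOR_BGR2HSV)
    for c,lo,hi in(("blue",(105,120,80),(125,255,255)),("orange",(3,140,100),(18,255,255))):
        k,_,s,ce=cv2.connectedComponentsWithStats(cv2.inRange(h,lo,hi))
        for i in range(1,k):
            if s[i,4]>12:print(n,c,s[i],ce[i].round(1))
E
```

```text
scene blue [265 223  29  24 230] [278.9 234.6]
scene blue [181 266   7  12  42] [183.9 272.1]
scene orange [378 146  11   8  74] [383.  149.8]
scene orange [148 148   6  11  26] [150.  152.6]
scene orange [250 155   4   8  24] [251.7 158. ]
scene orange [ 301  301   98   83 2256] [346.7 339.6]
side blue [285 153   4  14  27] [286.7 159.5]
side blue [346 215   6  10  32] [348.1 219.1]
side orange [293  36   6   4  22] [295.5  37.4]
side orange [231  42   4   4  13] [232.4  43.2]
side orange [204  64  14   8  70] [211.   67.9]
side orange [289 123  38  26 360] [307.5 135.4]
side orange [110 164  12   9  81] [116. 168.]
side orange [140 230   7   6  30] [142.9 232.1]
side orange [304 233   9  17  93] [308.3 240.8]
side orange [323 239  12  17  62] [328.9 246.1]
wrist orange [407 232   5   6  18] [408.7 234.5]
wrist orange [410 240   5  10  18] [411.9 244.9]
wrist orange [409 265   6  10  25] [410.7 269.4]
```

View pics/c1.png

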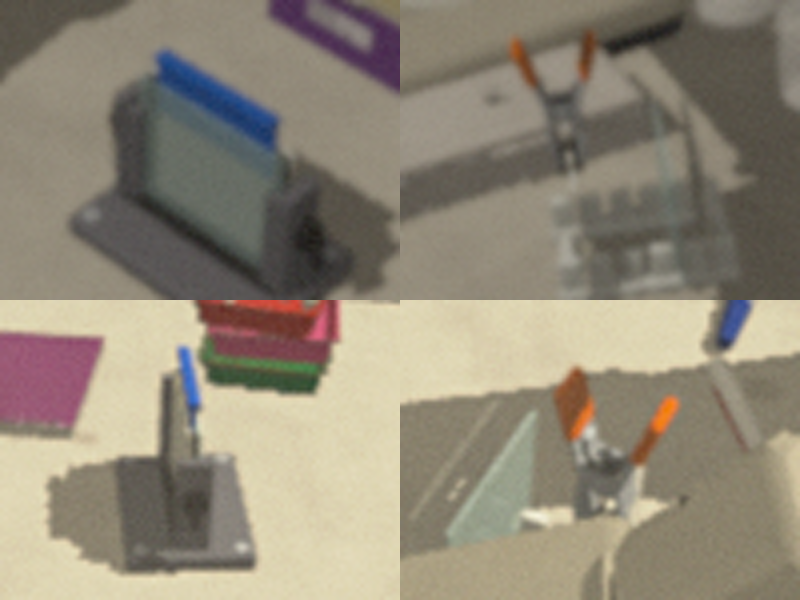

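View pics/wrist0.png

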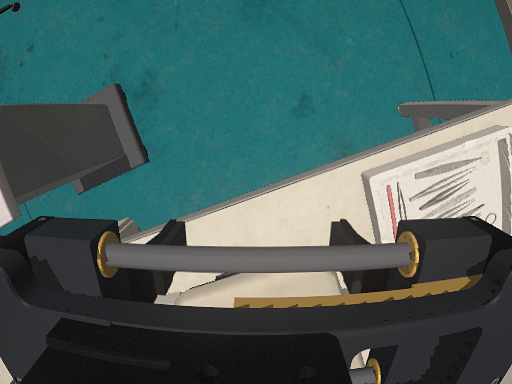

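```bash
cat > h.py <<'E'
import numpy as np,cv2
from cell import env
def cam(n,p=None):
    p=p or env.camera_params(n); return p
def ray(p,uv,fish=False):
    x,y=(uv[0]-p['cx'])/p['fx'],(uv[1]-p['cy'])/p['fy']
    if fish:
        r=np.hypot(x,y); s=np.sin(r)/r if r>1e-9 else 1; d=np.array([x*s,y*s,np.cos(r)])
    else: d=np.array([x,y,1.])
    d=p['R'].T@d; return -p['R'].T@p['t'],d/np.linalg.norm(d)
def tri(*rs):
    A=sum(np.eye(3)-np.outer(d,d) for _,d in rs); b=sum((np.eye(3)-np.outer(d,d))@c for c,d in rs)
    X=np.linalg.solve(A,b); return X,[np.linalg.norm(np.cross(X-c,d)) for c,d in rs]
def plane(r,z): c,d=r; return c+d*(z-c[2])/d[2]
def proj(p,X,fish=False):
    v=p['R']@np.asarray(X)+p['t']
    if fish:
        t=np.arctan2(np.hypot(v[0],v[1]),v[2]); k=t/np.hypot(v[0],v[1]); q=v[:2]*k
    else: q=v[:2]/v[2]
    return np.array([q[0]*p['fx']+p['cx'],q[1]*p['fy']+p['cy']])
E
python3 - <<'E'
from h import *
np.set_printoptions(precision=4,suppress=True)
S=cam("scene");D=cam("side");W=cam("wrist")
for p in(S,D,W):print("C",-p['R'].T@p['t'])
print("comb",tri(ray(S,(278.9,234.6)),ray(D,(286.9,159.5))))
print("comb ends")
for uv in((264.4,223.5),(294,240.5)):print([plane(ray(S,uv),z) for z in(.106,.117)])
for uv in((285.3,152),(288.5,166.5)):print([plane(ray(D,uv),z) for z in(.106,.117)])
# clip handles tops: scene (149.0,148.0) left,(167.5,146.5) right ; side left(brown)(307.5,232.5) right(331,240)
print("h?",tri(ray(S,(149.3,149.)),ray(D,(332,240.5))),tri(ray(S,(168,147.)),ray(D,(308.5,234))))
print("h alt",tri(ray(S,(149.3,149.)),ray(D,(308.5,234))),tri(ray(S,(168,147.)),ray(D,(332,240.5))))
# stand foot corners
for uv in((243,265.5),(290,295),(312,272)):print("foot",plane(ray(S,uv),.014))
for uv in((270,179),(298.5,179),(303.5,205),(272,205)):print("footD",plane(ray(D,uv),.014))
E
```

```text
C [ 0.0697 -0.6836  0.6912]
C [0.4926 0.7406 0.6283]
C [0.1645 0.6331 0.3837]
comb (array([ 0.5183, -0.1743,  0.1109]), [np.float64(0.0003945438189890957), np.float64(0.0003945438189891607)])
comb ends
[array([ 0.5201, -0.1237,  0.106 ]), array([ 0.5116, -0.1342,  0.117 ])]
[array([ 0.5343, -0.2026,  0.106 ]), array([ 0.5256, -0.2116,  0.117 ])]
[array([ 0.5257, -0.2261,  0.106 ]), array([ 0.525 , -0.2057,  0.117 ])]
[array([ 0.5127, -0.1459,  0.106 ]), array([ 0.5123, -0.1272,  0.117 ])]
h? (array([0.4223, 0.2123, 0.1698]), [np.float64(0.0018089467914654408), np.float64(0.0018089467914655917)]) (array([0.4644, 0.1964, 0.1678]), [np.float64(0.002386319585586441), np.float64(0.00238631958558644)])
h alt (array([0.4444, 0.2121, 0.1716]), [np.float64(0.019472990265224702), np.float64(0.01947299026522478)]) (array([0.4417, 0.1972, 0.1671]), [np.float64(0.023903876145713182), np.float64(0.023903876145712974)])
foot [ 0.4637 -0.1214  0.014 ]
foot [ 0.4907 -0.2468  0.014 ]
foot [ 0.5707 -0.2267  0.014 ]
footD [ 0.5676 -0.2225  0.014 ]
footD [ 0.483 -0.232  0.014]
footD [ 0.4661 -0.1022  0.014 ]
footD [ 0.5507 -0.0926  0.014 ]
```

```bash
python3 - <<'E'
from h import *
np.set_printoptions(precision=3,suppress=True)
S=cam("scene");D=cam("side")
print("eyep",tri(ray(S,(68,18)),ray(D,(492,300))),tri(ray(S,(60,12)),ray(D,(450,240))),tri(ray(S,(85,36)),ray(D,(400,255))),tri(ray(S,(68,18)),ray(D,(450,240))))
for X in([0,0,0],[.228,.609,.223],[.228,.609,.4],[.443,.204,.17],[.45,.3,.4],[.6,.4,.3],[.4,.45,.3],[.4,.45,0]):print(X,proj(S,X),proj(D,X))
for uv in((75,145),(145,130),(180,125),(105,170),(187,148),(120,192),(28,115),(170,100)):print(uv,plane(ray(S,uv),0.03))
E
```

```text
eyep (array([0.378, 0.555, 0.426]), [np.float64(0.016936658812066407), np.float64(0.016936658812066324)]) (array([0.374, 0.517, 0.443]), [np.float64(0.00506083504315804), np.float64(0.005060835043157977)]) (array([0.4  , 0.477, 0.389]), [np.float64(0.004605000987622302), np.float64(0.004605000987622293)]) (array([0.377, 0.504, 0.432]), [np.float64(0.004136933064469037), np.float64(0.004136933064468999)])
[0, 0, 0] [  3.643 340.796] [499.607 248.262]
[0.228, 0.609, 0.223] [18.364 97.248] [604.803 537.534]
[0.228, 0.609, 0.4] [-3.014 31.618] [768.727 433.022]
[0.443, 0.204, 0.17] [157.771 147.985] [319.267 236.115]
[0.45, 0.3, 0.4] [129.177  44.088] [331.035 147.592]
[0.6, 0.4, 0.3] [171.04  62.6 ] [203.593 250.556]
[0.4, 0.45, 0.3] [93.93  72.853] [374.229 297.152]
[0.4, 0.45, 0] [114.723 169.833] [340.93  430.044]
(75, 145) [0.343 0.619 0.03 ]
(145, 130) [0.565 0.581 0.03 ]
(180, 125) [0.678 0.543 0.03 ]
(105, 170) [0.363 0.417 0.03 ]
(187, 148) [0.616 0.387 0.03 ]
(120, 192) [0.353 0.286 0.03 ]
(28, 115) [0.281 0.946 0.03 ]
(170, 100) [0.753 0.756 0.03 ]
```

>>> carry_out --plan '[{"grip":0,"dp":[-0.041,0,-0.005],"rotation":[0,0,0]},{"grip":0,"dp":[-0.041,0,-0.005],"rotation":[0,0,0]},{"grip":0,"dp":[-0.041,0,-0.005],"rotation":[0,0,0]},{"grip":0,"dp":[-0.041,0,-0.005],"rotation":[0,0,0]},{"grip":0,"dp":[-0.041,0,-0.005],"rotation":[0,0,0]},{"grip":0,"dp":[-0.002,0.041,0],"rotation":[0,0,5.4]},{"grip":0,"dp":[-0.002,0.041,0],"rotation":[0,0,5.4]},{"grip":0,"dp":[-0.002,0.041,0],"rotation":[0,0,5.4]}]'

```text
time_s: 0.82
tool_pos: [0.2539, 0.3533, 0.2374]
tool_rot: [179.9, 0.9, 53.9]
force: [0.8, 1.0, 0.6]
grip_width: 0.0868
```

>>> carry_out --plan '[{"grip":0,"dp":[-0.001,0.0405,0],"rotation":[0,0,5.3]},{"grip":0,"dp":[-0.001,0.0405,0],"rotation":[0,0,5.3]},{"grip":0,"dp":[-0.001,0.0405,0],"rotation":[0,0,5.3]},{"grip":0,"dp":[0,0.0405,0],"rotation":[0,0,5.3]},{"grip":0,"dp":[0.0,0.0405,0],"rotation":[0,0,5.3]},{"grip":0,"dp":[0.02,0.0405,-0.01],"rotation":[0,0,5.3]},{"grip":0,"dp":[0,0,0],"rotation":[0,0,0]}]'

```text
time_s: 1.4
tool_pos: [0.4281, 0.1653, 0.2475]
tool_rot: [179.3, 0.5, 19.7]
force: [0.1, 0.0, 0.1]
grip_width: 0.0868
```

```bash
cat > snap.py <<'E'
import sys,json
from h import *
def snap(name,cams=("wrist",)):
    np.set_printoptions(precision=4,suppress=True)
    o=env.get_obs(); print(round(float(o['time_s']),2),o['tool_pos'],o['tool_rot'],o['force'],o['grip_width'])
    out={}
    for n in cams:
        p=env.camera_params(n); im=env.read_camera(n)[:,:,::-1].copy()
        cv2.imwrite(f"pics/{name}_{n}.png",im); np.save(f"pics/{name}_{n}.npy",p,allow_pickle=True); out[n]=(p,im)
    return out
def load(name,n): return np.load(f"pics/{name}_{n}.npy",allow_pickle=True).item(),cv2.imread(f"pics/{name}_{n}.png")
E
python3 - <<'E'
from snap import *
p,im=snap("clip1")["wrist"]
print(proj(p,[.443,.204,.17],1),proj(p,[.422,.212,.17],1),proj(p,[.464,.196,.17],1))
E
```

```text
1.4 [0.4281 0.1653 0.2475] [179.3466   0.5014  19.7007] [0.0644 0.0344 0.0912] 0.08684022505279175
[287.9035 160.2246] [267.0747 142.2239] [307.9045 177.8271]
```

View pics/clip1_wrist.png

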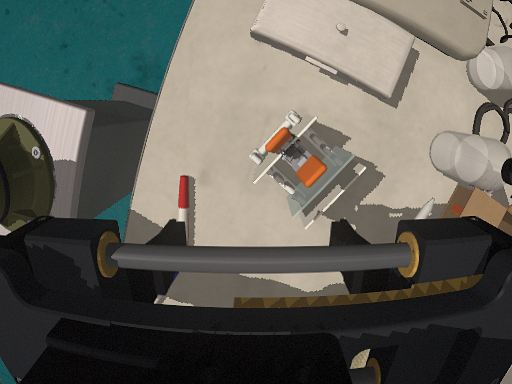

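The wrist view shows the orange handles at about (278,140) and (312,171), with the clip's plate running from (255,181) to (316,120). The other plates are to its right.

```bash
python3 - <<'E'
from snap import *
np.set_printoptions(precision=4,suppress=True)
p,im=load("clip1","wrist")
h=cv2.cvtColor(im,cv2.COLOR_BGR2HSV)
m=cv2.inRange(h[:230,200:400],(3,130,110),(18,255,255))
k,l,s,ce=cv2.connectedComponentsWithStats(m)
for i in range(1,k):
    if s[i,4]<60: continue
    c=max(cv2.findContours((l==i).astype('uint8'),0,1)[0],key=len)
    b=cv2.boxPoints(cv2.minAreaRect(c))+[200,0]
    print(s[i],ce[i]+[200,0]); print(b)
    print(np.array([plane(ray(p,q,1),.17) for q in b])[:,:2])
cv2.imwrite("pics/c2.png",cv2.resize(im[95:240,230:380],None,fx=4,fy=4,interpolation=cv2.INTER_CUBIC))
E
```

```text
[ 65 127  26  26 328] [277.6189 140.3933]
[[263.5 146.5]
 [284.  126. ]
 [292.5 134.5]
 [272.  155. ]]
[[0.4205 0.2078]
 [0.4302 0.229 ]
 [0.439  0.225 ]
 [0.4293 0.2036]]
[ 96 156  31  31 567] [310.9506 170.9771]
[[293.5 173.5]
 [313.5 153.5]
 [328.  168. ]
 [308.  188. ]]
[[0.4513 0.1953]
 [0.4608 0.2166]
 [0.4769 0.2097]
 [0.4674 0.1879]]
```

View pics/c2.png

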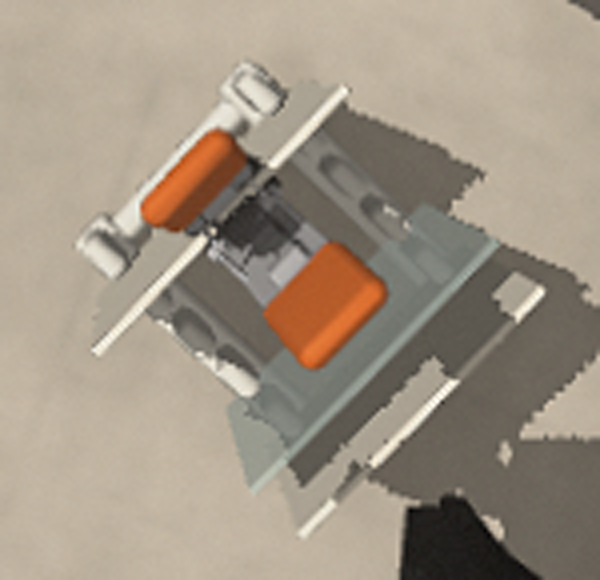

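```bash
python3 - <<'E'
from snap import *
np.set_printoptions(precision=4,suppress=True)
p,im=load("clip1","wrist")
a,b=[plane(ray(p,q,1),.092) for q in((254.2,183),(316.7,117))]
print(a,b,(a+b)/2,np.linalg.norm(b-a),np.degrees(np.arctan2(-(b-a)[0],(b-a)[1])))
a,b=[plane(ray(p,(230+x/4,95+y/4),1),.092) for x,y in((303,533),(542,291))]
print(a,b,(a+b)/2,np.linalg.norm(b-a),np.degrees(np.arctan2(-(b-a)[0],(b-a)[1])))
E
```

```text
[0.4287 0.158  0.092 ] [0.4669 0.2492 0.092 ] [0.4478 0.2036 0.092 ] 0.09883053796714003 -22.737905177833824
[0.5029 0.1275 0.092 ] [0.5407 0.2178 0.092 ] [0.5218 0.1727 0.092 ] 0.09787001366413645 -22.69290277128007
```

>>> carry_out --plan '[{"grip":0,"dp":[0,0.041,0],"rotation":[0,0,1.0]},{"grip":0,"dp":[0,0.041,0],"rotation":[0,0,1.0]},{"grip":0,"dp":[0,0.041,0],"rotation":[0,0,1.0]},{"grip":0,"dp":[0,0.041,0],"rotation":[0,0,1.0]},{"grip":0,"dp":[0,0.041,0],"rotation":[0,0,1.0]},{"grip":0,"dp":[0,0.041,0],"rotation":[0,0,1.0]},{"grip":0,"dp":[0,0.041,0],"rotation":[0,0,1.0]},{"grip":0,"dp":[0,0.041,0],"rotation":[0,0,1.0]}]'

```text
time_s: 2.12
tool_pos: [0.5202, -0.134, 0.2466]
tool_rot: [179.8, 0.6, 13.9]
force: [1.4, 0.2, 0.3]
grip_width: 0.0871
```

>>> carry_out --plan '[{"grip":0,"dp":[0,0.041,0],"rotation":[0,0,1.4]},{"grip":0,"dp":[0,0.041,0],"rotation":[0,0,0]},{"grip":0,"dp":[0,0,0],"rotation":[0,0,0]}]'

```text
time_s: 2.37
tool_pos: [0.5392, -0.2223, 0.246]
tool_rot: [179.6, 0.7, 12.3]
force: [-1.9, -0.3, 0.6]
grip_width: 0.0871
```

```bash
python3 - <<'E'
from snap import *
p,im=snap("comb1")["wrist"]
q=proj(p,[.5185,-.172,.11],1);print(q)
u,v=int(q[0]),int(q[1]); x,y=max(0,min(u-80,352)),max(0,min(v-70,244)); print(x,y)
cv2.imwrite("pics/c3.png",cv2.resize(im[y:y+140,x:x+160],None,fx=4,fy=4,interpolation=cv2.INTER_CUBIC))
E
```

```text
2.37 [ 0.5392 -0.2223  0.246 ] [179.6059   0.6713  12.2754] [-1.9036 -0.2889  0.5983] 0.0870972804494494
[246.2878 129.6161]
166 59
```

View pics/c3.png

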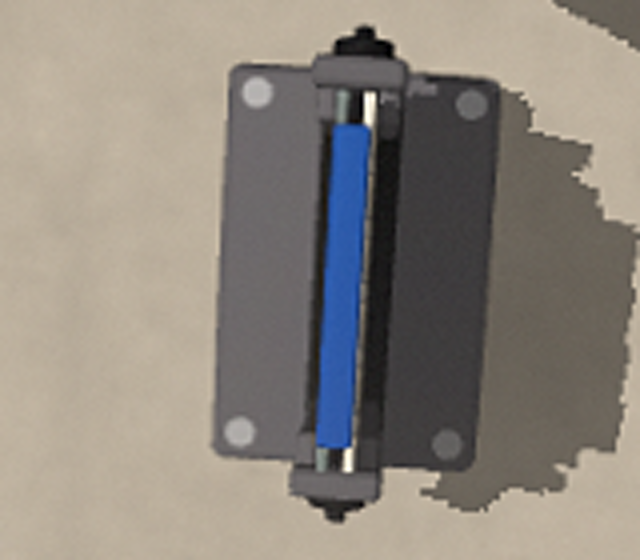

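The view shows the comb rib from (352,125) to (333,447) in the crop, with the clear plate on the left, white on the right, and the foot corners visible.

```bash
python3 - <<'E'
from snap import *
np.set_printoptions(precision=4,suppress=True)
p,im=load("comb1","wrist")
h=cv2.cvtColor(im,cv2.COLOR_BGR2HSV)
m=cv2.inRange(h[59:199,166:326],(105,120,80),(125,255,255))
c=max(cv2.findContours(m,0,1)[0],key=cv2.contourArea)
(cx,cy),(w,hh),a=cv2.minAreaRect(c); b=cv2.boxPoints(((cx,cy),(w+1,hh+1),a))+[166,59]
yaw=lambda d:np.degrees(np.arctan2(-d[0],d[1]))
for z in(.106,.112,.12):
    P=np.array([plane(ray(p,q,1),z) for q in b]); e=sorted([(np.linalg.norm(P[i]-P[i-1]),yaw(P[i]-P[i-1])) for i in range(4)])
    print(z,P.mean(0),np.round(e,4).tolist())
f=lambda x,y,z:plane(ray(p,(166+x/4,59+y/4),1),z)
F=np.array([f(230,65,.014),f(500,82,.014),f(472,470,.014),f(212,456,.014)])
print("foot",F.mean(0),[ (np.linalg.norm(F[i]-F[i-1]),yaw(F[i]-F[i-1])) for i in range(4)])
o=env.get_obs();print(o['tool_pos'],o['force'])
# z from 2 views of blob centre
S=cam("scene");print(tri(ray(p,b.mean(0),1),ray(S,(279.2,233.5))))
E
```

```text
0.106 [ 0.5231 -0.172   0.106 ] [[0.0104, -81.5245], [0.0108, 98.7429], [0.0835, -171.2198], [0.0836, 8.5187]]
0.112 [ 0.5233 -0.1716  0.112 ] [[0.0102, -81.5245], [0.0106, 98.7429], [0.0818, -171.2198], [0.0819, 8.5187]]
0.12 [ 0.5234 -0.1711  0.12  ] [[0.0099, -81.5245], [0.0103, 98.7429], [0.0796, -171.2198], [0.0797, 8.5187]]
foot [ 0.5244 -0.1717  0.014 ] [(np.float64(0.13168511806925187), np.float64(8.849795966186868)), (np.float64(0.08829473590875779), np.float64(-81.50537092584435)), (np.float64(0.13055228295222845), np.float64(-171.0914209060659)), (np.float64(0.08842891972079138), np.float64(99.22921581048423))]
[ 0.5395 -0.2181  0.2457] [-0.1754  0.4531 -0.0685]
(array([ 0.5226, -0.171 ,  0.109 ]), [np.float64(0.0007983643056715704), np.float64(0.0007983643056716055)])
```

```bash
cat > goal.py <<'E'
# usage: goal.py x y z yaw  -> total shift and turn in present tool axes (turn about z exact if small tilt)
import sys
from cell import env
import numpy as np
from scipy.spatial.transform import Rotation as R
x,y,z,yaw=map(float,sys.argv[1:5])
np.set_printoptions(precision=4,suppress=True)
o=env.get_obs(); A=R.from_euler('xyz',o['tool_rot'],degrees=True); B=R.from_euler('xyz',[180,0,yaw],degrees=True)
print(round(float(o['time_s']),2),o['tool_pos'],o['tool_rot'],"F",o['force'],"w",o['grip_width'])
d=np.array([x,y,z])-o['tool_pos']
print("dp now axes",A.inv().apply(d),"turn",(A.inv()*B).as_rotvec(degrees=True),"dp goal axes",B.inv().apply(d))
E
python3 goal.py .5235 -.1715 .150 8.8
```

```text
2.42 [ 0.5395 -0.2181  0.2457] [179.8221   0.6672  12.4307] F [-0.1754  0.4531 -0.0685] w 0.08689489702122681
dp now axes [-0.0044 -0.0492  0.0956] turn [0.1989 0.6613 3.6317] dp goal axes [-0.0086 -0.0485  0.0957]
```

>>> carry_out --plan '[{"grip":1,"dp":[-0.002,-0.016,0.015],"rotation":[0.2,0.6,3.6]},{"grip":1,"dp":[-0.003,-0.016,0.02],"rotation":[0,0,0]},{"grip":1,"dp":[-0.003,-0.016,0.02],"rotation":[0,0,0]},{"grip":1,"dp":[0,0,0.02],"rotation":[0,0,0]},{"grip":1,"dp":[0,0,0.015],"rotation":[0,0,0]},{"grip":1,"dp":[0,0,0.0],"rotation":[0,0,0]},{"grip":1,"dp":[0,0,0.0],"rotation":[0,0,0]}]'

```text
time_s: 3.0
tool_pos: [0.523, -0.1561, 0.1501]
tool_rot: [-179.5, 0.1, 9.6]
force: [-0.1, -0.2, 0.2]
grip_width: 0.0482
```

```bash
python3 goal.py .5235 -.1715 .125 8.8
```

```text
3.0 [ 0.523  -0.1561  0.1501] [-179.5178    0.1047    9.5912] F [-0.1226 -0.2185  0.1683] w 0.04822031767112012
dp now axes [-0.002   0.0155  0.025 ] turn [-0.4815  0.108   0.7907] dp goal axes [-0.0019  0.0153  0.0251]
```

>>> carry_out --plan '[{"grip":1,"dp":[-0.001,0.009,0.0],"rotation":[-0.4,0.1,0.7]},{"grip":1,"dp":[-0.001,0.003,0.0],"rotation":[0,0,0]},{"grip":1,"dp":[0,0,0],"rotation":[0,0,0]},{"grip":1,"dp":[0,0,0.0],"rotation":[0,0,0]},{"grip":1,"dp":[0,0,0.0],"rotation":[0,0,0]},{"grip":1,"dp":[0,0,0.0],"rotation":[0,0,0]},{"grip":1,"dp":[0,0,0.0],"rotation":[0,0,0]},{"grip":1,"dp":[0,0,0.0],"rotation":[0,0,0]}]'

```text
time_s: 3.67
tool_pos: [0.5262, -0.1689, 0.1549]
tool_rot: [180.0, -0.4, 8.9]
force: [0.4, 0.6, -0.4]
grip_width: 0.0015
```

```bash
python3 goal.py .5235 -.1715 .125 8.8
```

```text
3.67 [ 0.5262 -0.1689  0.1549] [179.9821  -0.4193   8.9286] F [ 0.4416  0.5613 -0.3981] w 0.0015225004289991014
dp now axes [-0.0033  0.0022  0.0299] turn [ 0.0174 -0.4193  0.1285] dp goal axes [-0.003   0.0022  0.0299]
```

>>> carry_out --plan '[{"grip":1,"dp":[-0.002,0.001,0.008],"rotation":[0,-0.4,0]},{"grip":1,"dp":[0,0,0.01],"rotation":[0,0,0]},{"grip":1,"dp":[0,0,0.01],"rotation":[0,0,0]},{"grip":1,"dp":[0,0,0.0],"rotation":[0,0,0]}]'

```text
time_s: 4.0
tool_pos: [0.5242, -0.1701, 0.1242]
tool_rot: [180.0, -0.0, 8.9]
force: [-0.9, -0.6, -0.6]
grip_width: 0.0004
```

```bash
python3 goal.py .5235 -.1715 .106 8.8
```

```text
4.0 [ 0.5242 -0.1701  0.1242] [179.9939  -0.0025   8.9367] F [-0.892  -0.5891 -0.5992] w 0.00041070688088757154
dp now axes [-0.0009  0.0012  0.0182] turn [ 0.0061 -0.0026  0.1367] dp goal axes [-0.0009  0.0012  0.0182]
```

>>> carry_out --plan '[{"grip":1,"dp":[0,0.001,0.003],"rotation":[0,0,0]},{"grip":1,"dp":[0,0,0.003],"rotation":[0,0,0]},{"grip":1,"dp":[0,0,0.003],"rotation":[0,0,0]},{"grip":1,"dp":[0,0,0.003],"rotation":[0,0,0]}]'

```text
time_s: 4.33
tool_pos: [0.5241, -0.1712, 0.1109]
tool_rot: [-180.0, 0.1, 8.9]
force: [-1.0, 0.9, 3.1]
grip_width: 0.0007
```

>>> carry_out --plan '[{"grip":1,"dp":[0,0,0.003],"rotation":[0,0,0]},{"grip":1,"dp":[0,0,0.003],"rotation":[0,0,0]}]'

```text
time_s: 4.5
tool_pos: [0.5242, -0.1712, 0.106]
tool_rot: [-179.9, 0.1, 8.9]
force: [-11.0, 2.9, 33.3]
grip_width: 0.0006
```

>>> carry_out --plan '[{"grip":1,"dp":[0,0,-0.01],"rotation":[0,0,0]},{"grip":1,"dp":[0,0,-0.03],"rotation":[0,0,0]},{"grip":0,"dp":[0,0,-0.03],"rotation":[0,0,0]},{"grip":0,"dp":[0,0,-0.03],"rotation":[0,0,0]},{"grip":0,"dp":[-0.002,-0.04,0],"rotation":[0,0,3.5]},{"grip":0,"dp":[-0.004,-0.04,0],"rotation":[0,0,3.5]},{"grip":0,"dp":[-0.0065,-0.0395,0],"rotation":[0,0,3.5]},{"grip":0,"dp":[-0.009,-0.039,0],"rotation":[0,0,3.5]}]'

```text
time_s: 5.17
tool_pos: [0.4949, -0.0221, 0.2105]
tool_rot: [179.7, -0.3, -6.9]
force: [0.8, -0.2, -0.2]
grip_width: 0.0324
```

>>> carry_out --plan '[{"grip":0,"dp":[-0.011,-0.038,0],"rotation":[0,0,3.5]},{"grip":0,"dp":[-0.0135,-0.0375,0],"rotation":[0,0,3.5]},{"grip":0,"dp":[-0.016,-0.0365,0],"rotation":[0,0,3.5]},{"grip":0,"dp":[-0.018,-0.0355,0],"rotation":[0,0,3.5]},{"grip":0,"dp":[0,0,0],"rotation":[0,0,3.5]},{"grip":0,"dp":[0,0,0],"rotation":[0,0,0]}]'

```text
time_s: 5.67
tool_pos: [0.4651, 0.153, 0.2103]
tool_rot: [-179.7, -0.6, -24.6]
force: [0.3, -1.0, 0.1]
grip_width: 0.0728
```

```bash
python3 goal.py .449 .208 .2 -22.7; python3 - <<'E'
from snap import *
p,im=snap("s2",("scene",))["scene"]
h=cv2.cvtColor(im,cv2.COLOR_BGR2HSV)
for nm in(im,cv2.imread("pics/scene0.png")):
    h=cv2.cvtColor(nm,cv2.COLOR_BGR2HSV)
    k,_,s,ce=cv2.connectedComponentsWithStats(cv2.inRange(h,(105,120,80),(125,255,255)))
    for i in range(1,k):
        if s[i,4]>100:print("blue",s[i],ce[i].round(2))
a=np.array([.5235,-.1715]);u=np.array([-np.sin(np.radians(8.8)),np.cos(np.radians(8.8))])
for z in(.106,.103,.117,.114):print(z,proj(p,[*a,z]),"px")
E
```

```text
5.67 [0.4651 0.153  0.2103] [-179.6534   -0.5701  -24.6405] F [ 0.346  -0.9833  0.131 ] w 0.0728003002580903
dp now axes [-0.0376 -0.0433  0.0102] turn [-0.3369 -0.5759 -1.9387] dp goal axes [-0.036  -0.0446  0.0103]
5.67 [0.4651 0.153  0.2103] [-179.6534   -0.5701  -24.6405] [ 0.346  -0.9833  0.131 ] 0.0728003002580903
blue [264 228  29  20 143] [278.28 236.89]
blue [265 223  29  24 230] [278.88 234.57]
0.106 [280.0412 234.5869] px
0.103 [279.9935 235.6959] px
0.117 [280.2176 230.4842] px
0.114 [280.1692 231.6088] px
```

>>> carry_out --plan '[{"grip":0,"dp":[-0.018,-0.02,0],"rotation":[-0.3,-0.5,-1.9]},{"grip":0,"dp":[-0.016,-0.018,0],"rotation":[0,0,0]},{"grip":0,"dp":[0,0,0],"rotation":[0,0,0]},{"grip":0,"dp":[0,0,0],"rotation":[0,0,0]}]'

```text
time_s: 6.05
tool_pos: [0.4503, 0.1994, 0.2099]
tool_rot: [-179.9, -0.1, -22.5]
force: [-0.3, -1.0, 0.3]
grip_width: 0.0867
```

```bash
python3 goal.py .449 .208 .2 -22.7; python3 - <<'E'
from snap import *
p,im=snap("clip2")["wrist"]
h=cv2.cvtColor(im,cv2.COLOR_BGR2HSV)
m=cv2.inRange(h,(3,130,90),(18,255,255))
k,l,s,ce=cv2.connectedComponentsWithStats(m)
for i in range(1,k):
    if s[i,4]<60: continue
    c=max(cv2.findContours((l==i).astype('uint8'),0,1)[0],key=len)
    b=cv2.boxPoints(cv2.minAreaRect(c))
    print(s[i],ce[i]); print(np.array([plane(ray(p,q,1),.17) for q in b])[:,:2])
E
```

```text
6.05 [0.4503 0.1994 0.2099] [-179.9139   -0.08    -22.5381] F [-0.2549 -0.951   0.3279] w 0.08674241193606973
dp now axes [-0.0045 -0.0074  0.0099] turn [-0.0862 -0.0798  0.162 ] dp goal axes [-0.0045 -0.0074  0.0099]
6.05 [0.4503 0.1994 0.2099] [-179.9139   -0.08    -22.5381] [-0.2549 -0.951   0.3279] 0.08674241193606973
[450  80   9  12  81] [454.2346  85.8519]
[[0.6321 0.2398]
 [0.6397 0.2391]
 [0.6387 0.2301]
 [0.631  0.231 ]]
[212 182  20  39 616] [221.2143 201.263 ]
[[0.4334 0.2336]
 [0.4458 0.2284]
 [0.4344 0.2026]
 [0.4215 0.2079]]
[274 189   9  32 252] [278.1587 204.5397]
[[0.4717 0.2122]
 [0.4769 0.2101]
 [0.4685 0.1885]
 [0.4631 0.1907]]
[264 196   6  18  62] [265.6613 203.9839]
[[0.4621 0.2105]
 [0.465  0.2098]
 [0.4618 0.1971]
 [0.4588 0.1978]]
```

View pics/clip2_wrist.png

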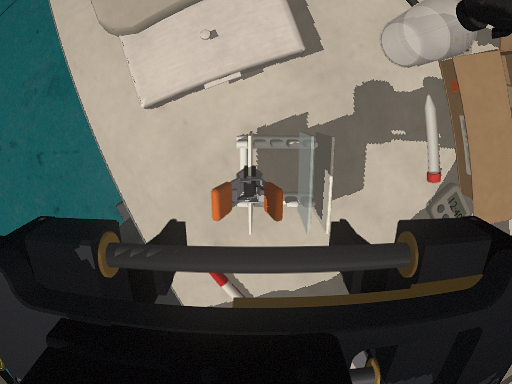

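The handles are centred between the open fingers, with inner edges near columns 222 and 278. No other object sits near the fingers.

>>> carry_out --plan '[{"grip":0,"dp":[-0.004,-0.008,0.01],"rotation":[0,0,0]},{"grip":0,"dp":[0,0,0.015],"rotation":[0,0,0]},{"grip":0,"dp":[0,0,0.0],"rotation":[0,0,0]}]'

```text
time_s: 6.35
tool_pos: [0.4518, 0.2058, 0.1838]
tool_rot: [-179.8, -0.1, -22.9]
force: [-0.3, -0.2, -0.9]
grip_width: 0.0869
```

```bash
python3 goal.py .4495 .209 .14 -22.7
```

```text
6.35 [0.4518 0.2058 0.1838] [-179.7957   -0.1451  -22.8758] F [-0.3195 -0.1827 -0.894 ] w 0.0868935423852197
dp now axes [-0.0034 -0.0019  0.0438] turn [-0.2041 -0.1454 -0.1755] dp goal axes [-0.0033 -0.0021  0.0438]
```

>>> carry_out --plan '[{"grip":0,"dp":[-0.004,-0.002,0.01],"rotation":[-0.2,-0.1,0]},{"grip":0,"dp":[0,0,0.015],"rotation":[0,0,0]},{"grip":0,"dp":[0,0,0.013],"rotation":[0,0,0]},{"grip":0,"dp":[0,0,0.004],"rotation":[0,0,0]},{"grip":0,"dp":[0,0,0.0],"rotation":[0,0,0]}]'

```text
time_s: 6.77
tool_pos: [0.4494, 0.2077, 0.1385]
tool_rot: [180.0, -0.0, -23.1]
force: [-0.3, 0.0, 0.1]
grip_width: 0.0869
```

```bash
python3 goal.py .4495 .209 .14 -22.7
```

```text
6.77 [0.4494 0.2077 0.1385] [179.9649  -0.0254 -23.1425] F [-0.2915  0.0259  0.058 ] w 0.08693323324549075
dp now axes [-0.0004 -0.0013 -0.0015] turn [ 0.0352 -0.0253 -0.4425] dp goal axes [-0.0004 -0.0013 -0.0015]
```

>>> carry_out --force 30 --plan '[{"grip":1,"dp":[0,-0.001,0],"rotation":[0,0,-0.4]},{"grip":1,"dp":[0,0,0],"rotation":[0,0,0]},{"grip":1,"dp":[0,0,0],"rotation":[0,0,0]},{"grip":1,"dp":[0,0,0],"rotation":[0,0,0]},{"grip":1,"dp":[0,0,0],"rotation":[0,0,0]},{"grip":1,"dp":[0,0,0],"rotation":[0,0,0]},{"grip":1,"dp":[0,0,0],"rotation":[0,0,0]},{"grip":1,"dp":[0,0,0],"rotation":[0,0,0]}]'

```text
time_s: 7.43
tool_pos: [0.4512, 0.2096, 0.1413]
tool_rot: [-179.8, -0.1, -22.7]
force: [-0.2, -0.0, -0.5]
grip_width: 0.0418
```

>>> carry_out --plan '[{"grip":1,"dp":[0,0,0],"rotation":[0,0,0]},{"grip":1,"dp":[0,0,0],"rotation":[0,0,0]},{"grip":1,"dp":[0,0,0],"rotation":[0,0,0]},{"grip":1,"dp":[0,0,0],"rotation":[0,0,0]}]'

```text
time_s: 7.77
tool_pos: [0.4511, 0.2094, 0.141]
tool_rot: [-179.8, -0.1, -22.7]
force: [-0.1, -0.3, -1.3]
grip_width: 0.0245
```

```bash
python3 goal.py .4495 .209 .24 -22.7
```

```text
7.77 [0.4511 0.2094 0.141 ] [-179.8489   -0.125   -22.7314] F [-0.0783 -0.3141 -1.2733] w 0.02452275812530467
dp now axes [-0.0011  0.0007 -0.099 ] turn [-0.1511 -0.1251 -0.0313] dp goal axes [-0.0013  0.0009 -0.099 ]
```

>>> carry_out --plan '[{"grip":1,"dp":[0,0,-0.006],"rotation":[0,0,0]},{"grip":1,"dp":[0,0,-0.01],"rotation":[0,0,0]},{"grip":1,"dp":[0,0,-0.012],"rotation":[0,0,0]},{"grip":1,"dp":[0,0,-0.015],"rotation":[0,0,0]},{"grip":1,"dp":[0,0,-0.02],"rotation":[0,0,0]},{"grip":1,"dp":[0,0,-0.015],"rotation":[0,0,0]},{"grip":1,"dp":[0,0,-0.01],"rotation":[0,0,0]},{"grip":1,"dp":[0,0,0],"rotation":[0,0,0]}]'

```text
time_s: 8.43
tool_pos: [0.4508, 0.2087, 0.2373]
tool_rot: [-179.8, -0.2, -22.8]
force: [-0.2, 0.1, -0.5]
grip_width: 0.0249
```

```bash
python3 goal.py .5235 -.1715 .24 8.8; python3 - <<'E'
from snap import *
r=snap("lift",("wrist","scene")); im=r["wrist"][1]; s=r["scene"][1]
f=lambda im,x,y,W,H,k:cv2.resize(im[y:y+H,x:x+W],(W*k,H*k),interpolation=cv2.INTER_CUBIC)
cv2.imwrite("pics/c4.png",np.hstack([f(im,180,130,130,140,3),f(s,110,90,130,140,3)]))
E
```

```text
8.43 [0.4508 0.2087 0.2373] [-179.8334   -0.1526  -22.7764] F [-0.1887  0.1262 -0.534 ] w 0.024897878861077326
dp now axes [ 0.2143  0.3224 -0.0031] turn [ -0.1203  -0.1946 -31.5761] dp goal axes [ 0.0137  0.3869 -0.0027]
8.43 [0.4508 0.2087 0.2373] [-179.8334   -0.1526  -22.7764] [-0.1887  0.1262 -0.534 ] 0.024897878861077326
```

View pics/c4.png

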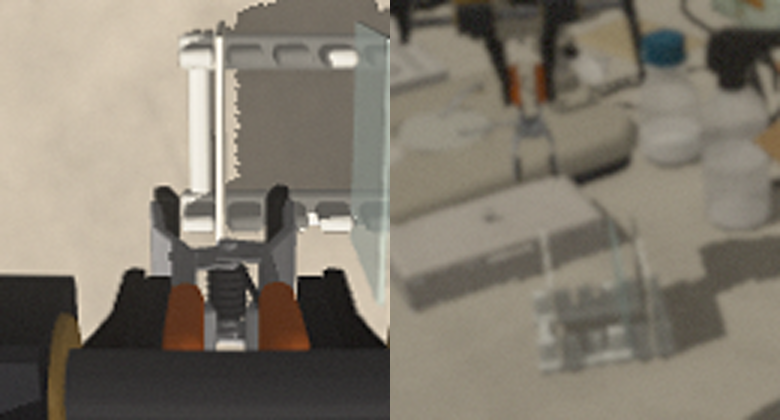

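Wrist crop: both handles are squeezed parallel and the jaws gape clear of the plate, with pads near crop (168,190) and (280,190). The scene crop shows the clip upright and the plate still in the rack.

>>> carry_out --plan '[{"grip":1,"dp":[0.0166,0.025,0],"rotation":[0,0,-2.6]},{"grip":1,"dp":[0.0155,0.0257,0],"rotation":[0,0,-2.6]},{"grip":1,"dp":[0.0143,0.0264,0],"rotation":[0,0,-2.6]},{"grip":1,"dp":[0.0131,0.027,0],"rotation":[0,0,-2.6]},{"grip":1,"dp":[0.0119,0.0276,0],"rotation":[0,0,-2.6]},{"grip":1,"dp":[0.0106,0.0281,0],"rotation":[0,0,-2.6]},{"grip":1,"dp":[0.0093,0.0285,0],"rotation":[0,0,-2.6]},{"grip":1,"dp":[0.008,0.0289,0],"rotation":[0,0,-2.6]}]'

```text
time_s: 9.2
tool_pos: [0.4925, -0.0283, 0.2252]
tool_rot: [179.8, 0.8, 0.0]
force: [0.4, 1.3, -0.8]
grip_width: 0.0246
```

>>> carry_out --plan '[{"grip":1,"dp":[0.0067,0.0293,0],"rotation":[0,0,-2.6]},{"grip":1,"dp":[0.005,0.02,0],"rotation":[0,0,-2.6]},{"grip":1,"dp":[0,0,0],"rotation":[0,0,-2.6]},{"grip":1,"dp":[0,0,0],"rotation":[0,0,0]}]'

```text
time_s: 9.53
tool_pos: [0.5023, -0.0892, 0.2208]
tool_rot: [179.7, 1.2, 7.6]
force: [0.2, 0.5, -1.3]
grip_width: 0.0247
```

```bash
python3 goal.py .5235 -.1715 .22 8.8; python3 - <<'E'
from snap import *
from scipy.spatial.transform import Rotation as R
np.set_printoptions(precision=4,suppress=True)
p,im=load("lift","wrist")
T=np.array([.4508,.2087,.2373]);A=R.from_euler('xyz',[-179.83,-.15,-22.78],degrees=True)
for q in((233.3,193),(276.3,192),(254.7,192.5)):print(A.inv().apply(plane(ray(p,q,1),.174)-T))
E
```

```text
9.53 [ 0.5023 -0.0892  0.2208] [179.7363   1.2262   7.5641] F [ 0.1847  0.4724 -1.2552] w 0.02466552536439814
dp now axes [0.0102 0.0844 0.0009] turn [ 0.2505  1.229  -1.2331] dp goal axes [0.0084 0.0846 0.0008]
[-0.0158 -0.0108  0.0633]
[ 0.0179 -0.0116  0.0634]
[ 0.001  -0.0112  0.0633]
```

>>> carry_out --plan '[{"grip":1,"dp":[0.002,0.022,0],"rotation":[0.1,0.6,-0.6]},{"grip":1,"dp":[0.002,0.022,0],"rotation":[0.1,0.6,-0.5]},{"grip":1,"dp":[0.002,0.02,0],"rotation":[0,0,0]},{"grip":1,"dp":[0.001,0.008,0],"rotation":[0,0,0]},{"grip":1,"dp":[0,0,0],"rotation":[0,0,0]},{"grip":1,"dp":[0,0,0],"rotation":[0,0,0]}]'

```text
time_s: 10.03
tool_pos: [0.517, -0.1569, 0.215]
tool_rot: [-179.8, 0.5, 8.7]
force: [-0.5, -0.3, -0.4]
grip_width: 0.0246
```

```bash
python3 goal.py .5235 -.1715 .22 8.8; python3 - <<'E'
from snap import *
im=snap("over1")["wrist"][1]
cv2.imwrite("pics/c5.png",cv2.resize(im[110:270,150:360],None,fx=3.5,fy=3.5,interpolation=cv2.INTER_CUBIC))
E
```

```text
10.03 [ 0.517  -0.1569  0.215 ] [-179.836     0.5482    8.6511] F [-0.5146 -0.2604 -0.3814] w 0.02463754586041751
dp now axes [ 0.0042  0.0154 -0.0051] turn [-0.1647  0.548  -0.1497] dp goal axes [ 0.0042  0.0154 -0.005 ]
10.03 [ 0.517  -0.1569  0.215 ] [-179.836     0.5482    8.6511] [-0.5146 -0.2604 -0.3814] 0.02463754586041751
```

View pics/c5.png

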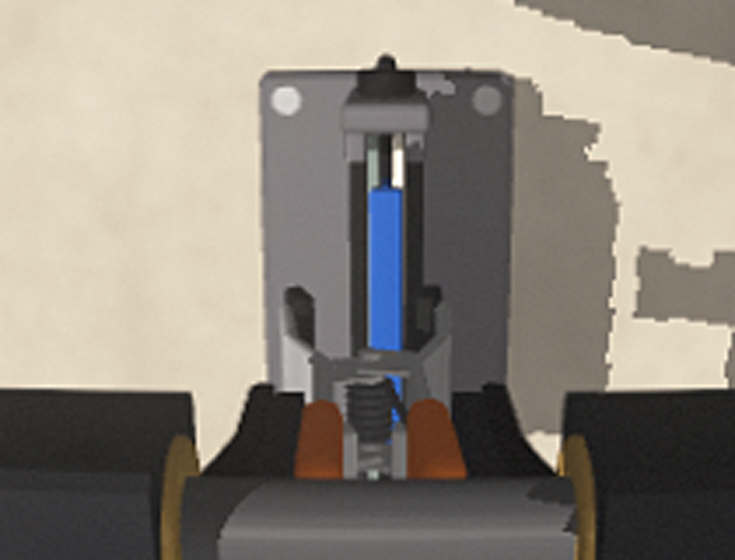

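```bash
python3 - <<'E'
from snap import *
from scipy.spatial.transform import Rotation as R
np.set_printoptions(precision=4,suppress=True)
p,im=load("over1","wrist")
T=np.array([.517,-.1569,.215]);A=R.from_euler('xyz',[-179.836,.548,8.651],degrees=True)
f=lambda x,y,z:plane(ray(p,(150+x/3.5,110+y/3.5),1),z)
t=lambda X:A.inv().apply(X-T)
print("tips",[t(f(x,y,.152)) for x,y in((287,295),(441,292))])
for n,q in dict(combfar=(385.5,188,.106),combL=(369,345,.106),combR=(403,345,.106),pl_farL=(366,135,.1),pl_farR=(405,135,.1),cornerL=(262,72,.014),cornerR=(514,72,.014)).items():print(n,f(*q)[:2],t(f(*q)))
h=cv2.cvtColor(im,cv2.COLOR_BGR2HSV);m=cv2.inRange(h,(105,120,80),(125,255,255));ys,xs=np.nonzero(m);ok=ys<208;ys,xs=ys[ok],xs[ok]
P=[]
for r in range(166,207,4):
    c=xs[ys==r]; P.append(f((c.mean()-150+.0)*3.5,(r-110)*3.5,.106)[:2])
P=np.array(P);print(P[[0,-1]],np.degrees(np.arctan2(*(-(P[0]-P[-1])*[1,-1]))))
a=np.array([np.cos(np.radians(8.8)),np.sin(np.radians(8.8))]);print("comb across coord",(P@a).round(4),"est",a@[.5235,-.1715])
E
```

```text
tips [array([-0.0168, -0.008 ,  0.0632]), array([ 0.0178, -0.0088,  0.0629])]
combfar [ 0.5179 -0.1315] [ 0.0057 -0.0246  0.109 ]
combL [ 0.5201 -0.1751] [0.0013 0.0188 0.1089]
combR [ 0.5293 -0.1737] [0.0106 0.0188 0.1089]
pl_farL [ 0.5107 -0.1191] [ 0.0005 -0.038   0.1151]
pl_farR [ 0.521  -0.1175] [ 0.011 -0.038  0.115]
cornerL [ 0.4714 -0.1121] [-0.0365 -0.0505  0.2015]
cornerR [ 0.5582 -0.0987] [ 0.0514 -0.0508  0.2007]
[[ 0.5176 -0.1337]
 [ 0.524  -0.1719]] 9.48053612373372
comb across coord [0.4911 0.4911 0.4915 0.4915 0.4915 0.4915 0.4915 0.4915 0.4915 0.4915
 0.4915] est 0.49110048676455775
```

The clip straddles the blue comb line at crop column 385, and the far comb end is at (385,188) between the plates. The measurements agree with the earlier pose to about 0.5 mm.

>>> carry_out --plan '[{"grip":1,"dp":[0.003,0.008,0],"rotation":[-0.1,0.5,-0.1]},{"grip":1,"dp":[0.001,0.003,0],"rotation":[0,0,0]},{"grip":1,"dp":[0,0,0],"rotation":[0,0,0]},{"grip":1,"dp":[0,0,0],"rotation":[0,0,0]}]'

```text
time_s: 10.42
tool_pos: [0.5235, -0.1628, 0.2144]
tool_rot: [-179.8, 0.0, 9.2]
force: [-0.9, 0.4, -1.1]
grip_width: 0.0243
```

```bash
python3 goal.py .5232 -.170 .18 8.9
```

```text
10.42 [ 0.5235 -0.1628  0.2144] [-179.7854    0.0132    9.151 ] F [-0.874   0.444  -1.1189] w 0.024280220562106054
dp now axes [-0.0014  0.0072  0.0344] turn [-0.2146  0.0136  0.251 ] dp goal axes [-0.0014  0.007   0.0344]
```

>>> carry_out --plan '[{"grip":1,"dp":[-0.001,0.004,0.01],"rotation":[-0.2,0,0.2]},{"grip":1,"dp":[0,0.002,0.01],"rotation":[0,0,0]},{"grip":1,"dp":[0,0,0.005],"rotation":[0,0,0]},{"grip":1,"dp":[0,0,0],"rotation":[0,0,0]},{"grip":1,"dp":[0,0,0],"rotation":[0,0,0]}]'

```text
time_s: 10.83
tool_pos: [0.523, -0.1683, 0.186]
tool_rot: [-180.0, 0.1, 9.0]
force: [0.5, 0.0, -0.8]
grip_width: 0.0245
```

```bash
python3 goal.py .5232 -.170 .143 8.9
```

```text
10.83 [ 0.523  -0.1683  0.186 ] [-179.9505    0.0634    9.001 ] F [ 0.5034  0.0199 -0.8223] w 0.024513828366648747
dp now axes [-0.      0.0018  0.043 ] turn [-0.0494  0.0634  0.1009] dp goal axes [-0.0001  0.0017  0.043 ]
```

>>> carry_out --plan '[{"grip":1,"dp":[0,0.002,0.006],"rotation":[0,0,0.1]},{"grip":1,"dp":[0,0,0.008],"rotation":[0,0,0]},{"grip":1,"dp":[0,0,0.008],"rotation":[0,0,0]},{"grip":1,"dp":[0,0,0.003],"rotation":[0,0,0]},{"grip":1,"dp":[0,0,0],"rotation":[0,0,0]}]'

```text
time_s: 11.25
tool_pos: [0.5232, -0.1703, 0.1581]
tool_rot: [-179.9, 0.1, 8.9]
force: [-0.7, 0.0, -1.3]
grip_width: 0.0243
```

```bash
python3 goal.py .5232 -.170 .143 8.9
```

```text
11.25 [ 0.5232 -0.1703  0.1581] [-179.9423    0.0847    8.8899] F [-0.714   0.0334 -1.3262] w 0.02434545213446527
dp now axes [ 0.0001 -0.0003  0.0151] turn [-0.0577  0.0847 -0.0101] dp goal axes [ 0.     -0.0003  0.0151]
```

>>> carry_out --plan '[{"grip":1,"dp":[0,0,0.006],"rotation":[0,0,0]},{"grip":1,"dp":[0,0,0.006],"rotation":[0,0,0]},{"grip":1,"dp":[0,0,0.002],"rotation":[0,0,0]},{"grip":1,"dp":[0,0,0],"rotation":[0,0,0]},{"grip":1,"dp":[0,0,0],"rotation":[0,0,0]}]'

```text
time_s: 11.67
tool_pos: [0.5232, -0.1702, 0.1423]
tool_rot: [-179.9, 0.1, 8.9]
force: [-0.4, 0.3, -1.9]
grip_width: 0.0246
```

```bash
python3 goal.py .5232 -.170 .143 8.9; python3 - <<'E'
from snap import *
r=snap("fin",("wrist","scene","side"))
f=lambda im,x,y,W,H,k:cv2.resize(im[y:y+H,x:x+W],(W*k,H*k),interpolation=cv2.INTER_CUBIC)
cv2.imwrite("pics/c6.png",np.hstack([f(r["wrist"][1],205,120,100,150,3),f(r["scene"][1],225,165,80,150,3)[:450],f(r["side"][1],250,80,80,150,3)]))
E
python3 goal.py .5232 -.170 .143 8.9
```

```text
11.67 [ 0.5232 -0.1702  0.1423] [-179.9446    0.1059    8.9016] F [-0.3596  0.2899 -1.896 ] w 0.02460408517895521
dp now axes [ 0.0001 -0.0001 -0.0007] turn [-0.0553  0.1059  0.0015] dp goal axes [ 0.0001 -0.0001 -0.0007]
11.67 [ 0.5232 -0.1702  0.1423] [-179.9446    0.1059    8.9016] [-0.3596  0.2899 -1.896 ] 0.02460408517895521
11.82 [ 0.5234 -0.1702  0.1427] [-179.9497    0.0733    8.9025] F [ 0.2592  0.5442 -0.9887] w 0.024370601511075958
dp now axes [-0.0001 -0.0002 -0.0003] turn [-0.0503  0.0733  0.0024] dp goal axes [-0.0001 -0.0002 -0.0003]
```

View pics/c6.png

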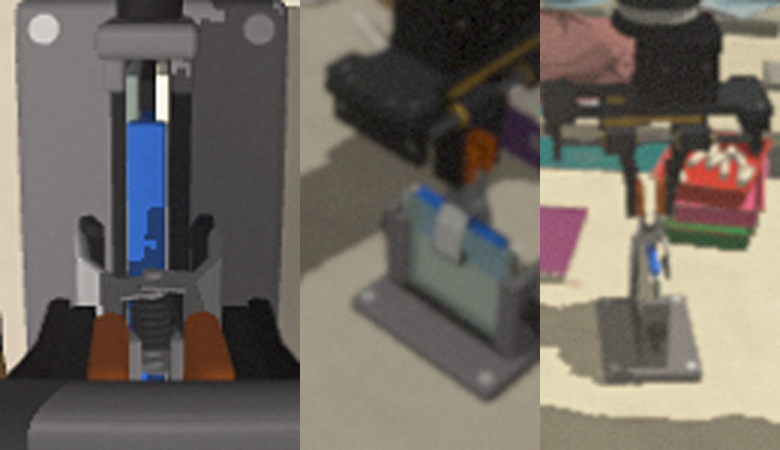

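```bash
python3 - <<'E'
from snap import *
from scipy.spatial.transform import Rotation as R
np.set_printoptions(precision=4,suppress=True)
p,im=load("fin","wrist")
T=np.array([.5232,-.1702,.1423]);A=R.from_euler('xyz',[-179.945,.106,8.902],degrees=True)
f=lambda x,y,z:plane(ray(p,(205+x/3,120+y/3),1),z)
t=lambda X:A.inv().apply(X-T)
for n,q in dict(padL=(80,225,.08),padR=(213,222,.08),combL=(128,200,.106),combR=(165,200,.106),combfar=(146.5,122,.106),combfarL=(128,122,.106),combfarR=(165,122,.106),plL=(125,62,.1),plR=(170,62,.1)).items():print(n,t(f(*q)))
S=cam("scene");u=np.radians(8.8);X=np.array([np.cos(u),np.sin(u),0]);Y=np.array([-np.sin(u),np.cos(u),0]);c=np.array([.5238,-.1712,0])
g=lambda P:(proj(S,P)-[225,165])*3+[300,0]
for y in(-.014,0,.014):print("jaw outside",y,g(c-X*.017+Y*y+[0,0,.09]))
print("comb ends",g(c+Y*.04+[0,0,.106]),g(c-Y*.04+[0,0,.106]))
E
```

```text
padL [-0.0171 -0.0076  0.0623]
padR [ 0.0176 -0.0084  0.0623]
combL [-0.0036 -0.0208  0.0363]
combR [ 0.0048 -0.0208  0.0363]
combfar [ 0.0006 -0.0388  0.0363]
combfarL [-0.0035 -0.0388  0.0363]
combfarR [ 0.0048 -0.0388  0.0363]
plL [-0.0043 -0.0519  0.0424]
plR [ 0.006  -0.0519  0.0423]
jaw outside -0.014 [463.395  247.4434]
jaw outside 0 [448.0637 237.796 ]
jaw outside 0.014 [433.0094 228.3229]
comb ends [422.4887 182.5163] [510.1474 235.5841]
```

```bash
python3 goal.py .5232 -.170 .143 8.9; python3 -c "
from cell import env
print(env.sign_off())"
```

```text
11.82 [ 0.5234 -0.1702  0.1427] [-179.9497    0.0733    8.9025] F [ 0.2592  0.5442 -0.9887] w 0.024370601511075958
dp now axes [-0.0001 -0.0002 -0.0003] turn [-0.0503  0.0733  0.0024] dp goal axes [-0.0001 -0.0002 -0.0003]
the job is handed in; nothing more can be done
None
```

I pushed the comb down first, then squeezed the clip off the spare plate. I handed the job in at 11.8 s with the clip held open over the middle of the cassette.

- **Comb:** it stopped firmly at a top height of 106 mm, the home height, with about 33 N on the fingers. That is below the 40 N limit. In the scene view the rib's top edge dropped about 5 pixels.
- **Clip:** the gripper reads 24.4 mm across the handles, so they are squeezed to the stop and the pads should be about 24 mm apart. The clip is upright to within 0.1°.
- **Position:** the jaw tips are centred across the comb to within about 0.5 mm, leaving about 7 mm of clearance on each side. They are about 20 mm below the plates' top edge. Along the comb the clip is within about 1–3 mm of half-way. That last figure is the least certain, because the near edges of the pads suggested a slightly larger offset than the grasp did.
- **Contact:** the wrist force at the end was within noise (about 1 N), so nothing appears to be touching. The last pictures show the cassette in place. I did not check each bystander separately.

No check failed.

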